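# Push the clamp bins home, leave the tagged one out

## Robot

A 6-joint arm with a two-finger parallel gripper is mounted at the origin on the work surface. World frame = base frame: x ahead of the robot, y to its left, z up, the work surface at z = 0. Lengths are in m, angles in rad, forces in N, time in s.
With the tool pointing down it reaches from about 0.25 to 0.725 m from the base axis. Payload 4 kg.
Tool frame: the origin (TCP) lies at the very end of the fingers, on their centre line; the grasp point (between the pads) lies 19 mm behind it (bot.pinch_z is the distance from the TCP to the grasp point, in m); z points along the fingers, x is the direction in which the jaws open and shut, and the axes are right-handed (so a half turn about z gives the same grasp; the last joint's range is limited). The gripper opens to 85 mm and grips with 20 to 120 N. Pads are 22 mm wide; open, the fingers measure 114 mm over their backs; the gripper's body (76 mm by 85 mm) begins 54 mm behind the grasp point. The pads swing forward as they close: fully open they stand 13 mm farther back than shut.
Start: joints at [1.26, 0.241, 0.005, 1.335, 0, 1.571], TCP at [0.153, 0.476, 0.231] pointing down, gripper open.
Joint ranges: [-2.72, 2.72], [-1.05, 1.87], [-1.09, 1.28], [-1.99, 2.15], [-1.42, 1.44], [-3.14, 3.14]. Speed limits (rad/s): [2.79, 2.79, 3.14, 3.14, 3.14, 3.14].

## Interface

Orientations are given as a unit quaternion [x, y, z, w].
In Python, from workcell import bot gives the robot as it stands. The module is installed in compiled form; this text tells all that it offers.
- The arm moves only by the shell command python3 -m inch 'ROWS'. ROWS is JSON, a list of rows, each a list of 7 numbers: the shift along the tool's x, y, z scaled (see below), then the turn, a rotation vector about the tool's x, y, z scaled (see below), then the gripper command: -1 is fully open, 1 is shut, values between are in proportion. In form: [[x, y, z, wx, wy, wz, gripper], ...]. A call has exactly 8 rows; each row shifts and turns the commanded pose from where the row before left it, along the tool's axes as they then stand; what a row does not reach is not made up. The controller multiplies each number of a shift by 2.5 cm and each number of a turn by 180 degrees. A row lasts 1/10 s, in which the tool goes at most 50 mm and 8.59 degrees, less where a joint would pass 70% of its speed; a pose out of reach is approached as far as the arm can. A call with a number of a shift or a turn outside -1 to 1 is refused whole. A call with a gripper value outside its range is refused whole. The fingers move at their own pace and stop on an object; the grip force is fixed at half the most. Time passes only in rows, so rows that do not move let the fingers close, or fill a call up. It gives the time, the measured TCP pose, the force and the opening at its end, in the units of the state.
- bot.get_obs(): the state, without advancing time (a new reading comes with each control period).
- bot.camera(name): name is "scene" or "top" or "wrist"; returns (picture, depth): 480x640x3 uint8, blue, green, red; 480x640 float32, m along the optical axis (not along the pixel's ray), 0 where there is no reading.
- bot.get_calibration(name): a dict with "vfov" (degrees; the focal length in pixels is half the picture's height over the tangent of half this angle, whatever the lens; pixels are square), "cx", "cy" (the principal point, pixels), "dist_coeffs" ([k1, k2, p1, p2, k3] as OpenCV has them; the pictures are not rectified), "R" (3x3) and "t" (3): a world point X has camera coordinates R X + t. Camera axes: x right, y down, z forward; pixel columns grow to the right and rows downward; lengths in m; the calibration is good to about 2 mm. A picture is of the moment at which its call begins: read the wrist's pose just before it. get_calibration takes no time and is no camera call; for the wrist camera it gives the pose at the moment of the call.
- bot.job_done(): hands the job in, once; it reports no verdict.
The state is a dict: "clock": time; "joint_pos": joint angles; "joint_vel": joint speeds; "tau": joint torques, N m; "eef_pos": TCP position; "tool_rot": TCP orientation; "ft_force": force on the tool from outside, world axes, zero at the start; "ft_torque": the same for the moment, N m; "grip_width": finger opening in m.
Only numpy, scipy, OpenCV 4.12 (cv2) and the standard library are available. Lean on these libraries where they do the work, as an engineer would, in place of code of your own. Each camera call takes 0.05 s, during which the arm holds its last target.

## Task

Three blue storage bins stand pulled out of the grey steel rack. Push the two bins that have no yellow tag fully home with the fingertips, and leave the bin with the yellow tag pulled out just as it is. Do not pick anything up or disturb the hardware in the bins and the other things standing about.

Things in the scene. Friction and masses are not known exactly. Their poses are not given: they have to be found in the camera images.
- rack: grey steel rack fixed on the bench, 270 mm deep, 432 mm wide, 145 mm high, with three bays side by side at 140 mm pitch (the outer bays' centres lie 140 mm left and right of the middle one). Origin: middle of its front edge at bench level; x points into the rack, y along the front to the left (as seen by someone facing it), z up. Which bin is in which bay varies.
- face_a (a point): centre of the outside of the front panel of an untagged bin (bin a, to be pushed home), 75 mm above the bench, half-way across; moves with the bin. Its axes are the rack's: x points straight into the rack (closing direction), y left, z up. Each bin: blue plastic, open-topped, 115 mm wide, 270 mm long, walls 4 mm; front panel upright, from 16 to 116 mm above the bench.
- face_b (a point): centre of the outside of the front panel of the other untagged bin (bin b, to be pushed home), 75 mm above the bench, half-way across; moves with the bin. Its axes are the rack's: x points straight into the rack (closing direction), y left, z up. Same bin as bin a.
- face_tagged (a point): centre of the outside of the front panel of the bin with the yellow tag (to be left alone), 75 mm above the bench, half-way across; moves with the bin. Its axes are the rack's: x points straight into the rack (closing direction), y left, z up. Same bin, plus the tag: a yellow block 70 x 24 x 10 mm on top of the front panel (top at 126 mm) and a yellow card on its outside.
- bin_a (a joint): how far bin a is pulled out, m: 0 fully home, up to 0.16; at the start 0.07 to 0.12. It slides only along the rack's x axis with about 2.5 N of friction, stays where it is left, and stops hard at 0, its front panel then still 30 mm in front of the rack's front edge.
- bin_b (a joint): how far bin b is pulled out, m: 0 fully home, up to 0.16; at the start 0.07 to 0.12. It slides only along the rack's x axis with about 2.5 N of friction, stays where it is left, and stops hard at 0, its front panel then still 30 mm in front of the rack's front edge.
- bin_tagged (a joint): how far the tagged bin is pulled out, m; at the start 0.10 to 0.12
- clamp_a1: loose steel hose clamp, a ring 48 mm across and 13 mm high, lying in bin a; origin at the centre of its underside (20 mm above the bench)
- clamp_a2: loose steel hose clamp, a ring 38 mm across and 12 mm high, lying in bin a; origin at the centre of its underside
- clamp_b1: loose steel hose clamp, a ring 56 mm across and 14 mm high, lying in bin b; origin at the centre of its underside
- fitting: loose brass pipe fitting, 40 mm across, 42 mm high, standing in the tagged bin; origin at the centre of its underside
- jar: jar, 60 mm across, 80 mm high, standing on top of the rack about 105 mm behind its front edge; origin at the centre of its underside
- tray: open red plastic tray, 90 x 130 x 35 mm, on top of the rack about 110 mm behind its front edge; origin at the centre of its underside
- can: can, 66 mm across, 120 mm high, standing on the bench to the left of the rack; origin at the centre of its underside
- screwdriver: screwdriver lying on the bench to the right of the rack; origin near its middle
- coupling: dark steel pipe coupling, 36 mm across, 28 mm high, standing on the bench in front of the bins, towards the left and nearer the robot; origin at the centre of its underside
There are look-alikes about, which are no part of the job. Of the things like the fitting, leave any that is green; of the rest the larger one is meant.

How it is judged:
At the end, for the whole second after the job is handed in: Both untagged bins are home to within 6 mm, the tagged bin is within 12 mm of where it started, the clamps and the fitting lie at rest in their bins, and the jar, tray, can, screwdriver and coupling are within 20 mm of where they started (value of joint each of bin_a, bin_b below 0.006 m and distance of face_tagged from where it was at the start of the episode below 0.012 m and height (world z) of clamp_a1 between 0.012 and 0.055 m and linear speed of each of clamp_a1, clamp_a2, clamp_b1, fitting below 0.02 m/s and height (world z) of clamp_a2 between 0.012 and 0.055 m and height (world z) of clamp_b1 between 0.012 and 0.055 m and height (world z) of fitting between 0.012 and 0.055 m and distance of each of jar, tray, can, screwdriver, coupling from where it was at the start of the episode below 0.02 m); the robot touches nothing.
It fails at once if the tagged bin was moved by more than 12 mm (distance of face_tagged from where it was at the start of the episode above 0.012 m).
It fails at once if something in a bin was lifted by more than about 35 mm, or thrown out (height (world z) of any of clamp_a1, clamp_a2, clamp_b1, fitting above 0.055 m or height (world z) of any of clamp_a1, clamp_a2, clamp_b1, fitting below 0.01 m).
It fails at once if a bystander (jar, tray, can, screwdriver, coupling) was moved or lifted by more than 20 mm (distance of any of jar, tray, can, screwdriver, coupling from where it was at the start of the episode above 0.02 m).
It also fails if it takes over 51 s, if anything falls off the work surface, if the arm or the gripper's body presses on something with over 40 N, if the wrist force passes 120 N, or if a joint passes its speed limit or range.

## Working session

There is one attempt and no reset: what is moved stays moved. The work goes in short steps, Python scripts to look and compute and a shell command to move; the robot and the scene stay as the last step left them, time stands still between calls to the robot, and variables do not carry over. Pictures are saved under pics/ and viewed, and the job is handed in when it is done.

```bash
mkdir -p pics
python3 - <<'E'
from workcell import bot
import cv2,numpy as np
o=bot.get_obs();print({k:np.round(v,3) for k,v in o.items()})
for n in("scene","top"):
    c=bot.get_calibration(n);print(n,c)
    p,d=bot.camera(n);cv2.imwrite(f"pics/{n}0.png",p);np.save(f"pics/{n}0.npy",d)
E
```

```text
{'clock': np.float64(0.0), 'joint_pos': array([1.26 , 0.241, 0.004, 1.335, 0.   , 1.571]), 'joint_vel': array([ 0.001, -0.002,  0.001, -0.002, -0.   ,  0.001]), 'tau': array([ 3.0000e-03, -3.7232e+01,  2.5241e+01,  1.7000e-02,  0.0000e+00,
       -0.0000e+00]), 'eef_pos': array([0.153, 0.475, 0.23 ]), 'tool_rot': array([ 0.808,  0.589, -0.001,  0.001]), 'ft_force': array([ 0.61 , -0.006,  0.041]), 'ft_torque': array([-0.007, -0.   , -0.03 ]), 'grip_width': np.float64(0.086)}
scene {'vfov': 55.293574599140584, 'cx': 320.3898582532991, 'cy': 244.38814050428883, 'dist_coeffs': array([0.02854002, 0.        , 0.        , 0.        , 0.        ]), 'R': array([[-0.97807921, -0.20756693,  0.01664434],
       [-0.17687527,  0.78594917, -0.59245171],
       [ 0.10989178, -0.58240867, -0.805434  ]]), 't': array([0.53581453, 0.16672314, 1.02319831])}
top {'vfov': 48.43216306435461, 'cx': 328.37905705062315, 'cy': 233.05873509179588, 'dist_coeffs': array([-0.01972569,  0.        ,  0.        ,  0.        ,  0.        ]), 'R': array([[ 0.0175239 , -0.99983665, -0.00442546],
       [-0.9743206 , -0.01608261, -0.22459011],
       [ 0.22448225,  0.00824751, -0.97444328]]), 't': array([0.01441178, 0.58567671, 1.15675098])}
```

View pics/scene0.png

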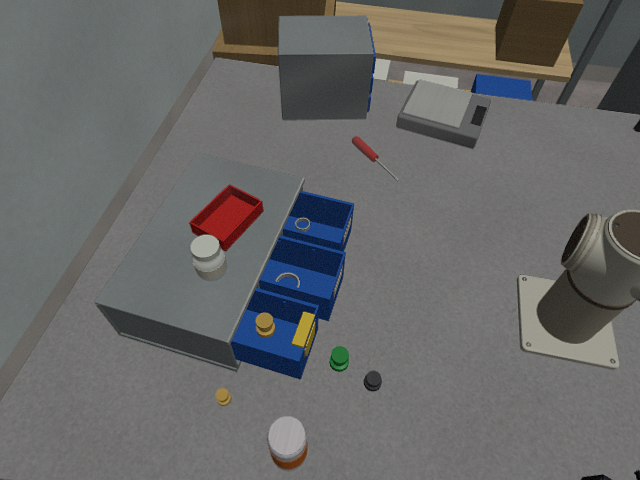

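View pics/top0.png

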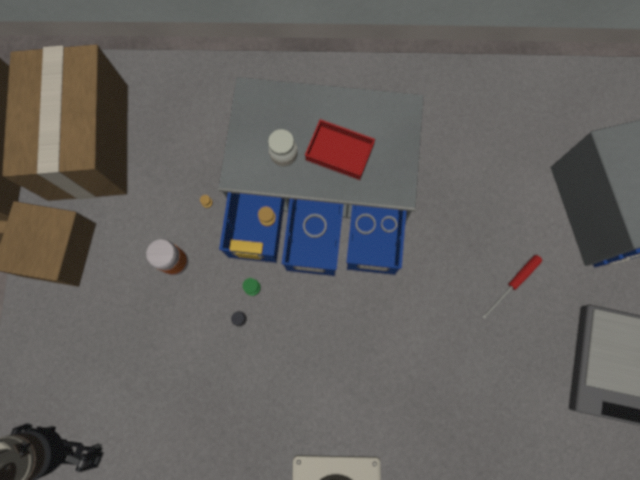

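The top view shows the tagged bin at (240,228), with its yellow tag at (246,248). The untagged bins are at (313,236) with one clamp, so bin b, and at (375,240) with two clamps, so bin a. The coupling is at (239,319) and a green look-alike at (251,287). The can is at (163,255), and a small brass look-alike is at (206,201). Next I'll measure the front rims.

```bash
cat > h.py <<'E'
import numpy as np,cv2
from workcell import bot
def K(c,h=480):
    f=h/2/np.tan(np.radians(c['vfov'])/2);return np.array([[f,0,c['cx']],[0,f,c['cy']],[0,0,1]])
def ray(c,px,z):
    u=cv2.undistortPoints(np.array(px,float).reshape(-1,1,2),K(c),c['dist_coeffs']).reshape(-1,2)
    d=np.c_[u,np.ones(len(u))]@c['R'];o=-c['R'].T@c['t']
    return o+d*((z-o[2])/d[:,2])[:,None]
def proj(c,X):
    return cv2.projectPoints(np.array(X,float).reshape(-1,3),cv2.Rodrigues(c['R'])[0],c['t'],K(c),c['dist_coeffs'])[0].reshape(-1,2)
def dpt(c,d,px):
    px=np.array(px);z=d[px[:,1],px[:,0]]
    u=cv2.undistortPoints(px.astype(float).reshape(-1,1,2),K(c),c['dist_coeffs']).reshape(-1,2)
    return (np.c_[u,np.ones(len(u))]*z[:,None]-c['t'])@c['R']
E
python3 - <<'E'
from h import *
c=bot.get_calibration("top");p=cv2.imread("pics/top0.png");d=np.load("pics/top0.npy")
cv2.imwrite("pics/crop0.png",cv2.resize(p[170:340,190:420],None,fx=3.4,fy=3.4,interpolation=cv2.INTER_CUBIC))
# all pts by depth in bin region
vv,uu=np.mgrid[150:300,200:430];px=np.c_[uu.ravel(),vv.ravel()];P=dpt(c,d,px)
col=p[px[:,1],px[:,0]].astype(int);blue=(col[:,0]>col[:,2]+40)
rim=blue&(abs(P[:,2]-.116)<.008)
for a,b in((215,283),(284,343),(344,412)):
    s=rim&(px[:,0]>=a)&(px[:,0]<b);Q=P[s];print(s.sum(),Q.min(0),Q.max(0),np.percentile(Q,[2,98],axis=0))
    front=Q[Q[:,0]<Q[:,0].min()+.006];print(' front',np.polyfit(front[:,1],front[:,0],1),np.median(front,axis=0),front[:,1].min(),front[:,1].max())
for n,m in {'jar':(281,140),'tray':(340,150),'can':(161,253),'coup':(239,319),'green':(251,287),'bare':(400,330),'racktop':(240,120)}.items():
    print(n,dpt(c,d,[m])[0].round(4))
# rack front top edge corners z .145
print(ray(c,[(221,191),(414,208)],.145))
E
```

```text
467 [0.50563872 0.12347656 0.10815627] [0.6634712  0.26392193 0.12113531] [[0.52190445 0.13191291 0.10937668]
 [0.65831514 0.26082935 0.11881259]]
 front [12.67861511 -1.05920904] [0.50779056 0.12353113 0.11589619] 0.12347656229674046 0.12380572964692739
493 [ 0.49377066 -0.00554733  0.10803797] [0.65236954 0.12115184 0.12250227] [[ 0.49518593 -0.00520862  0.10944241]
 [ 0.646484    0.12012449  0.11967019]]
 front [0.04736796 0.49559191] [0.49689716 0.02778957 0.11430608] 0.006116070845570499 0.06452503405916518
463 [ 0.49881016 -0.1453341   0.1082829 ] [ 0.63865872 -0.01738429  0.1232945 ] [[ 0.5005955  -0.14433435  0.10989728]
 [ 0.63110757 -0.01762326  0.11988726]]
 front [0.05679583 0.50839815] [ 0.50271719 -0.1141211   0.11580997] -0.13467820882686132 -0.07181841242541395
jar [0.7465 0.1251 0.222 ]
tray [0.7551 0.0013 0.15  ]
can [0.5231 0.3889 0.1167]
coup [0.3894 0.2257 0.0265]
green [0.4616 0.1998 0.0403]
bare [ 0.3724 -0.146  -0.0032]
racktop [0.8261 0.2279 0.1445]
[[ 0.65774656  0.26003508  0.145     ]
 [ 0.62602323 -0.16065599  0.145     ]]
```

View pics/crop0.png

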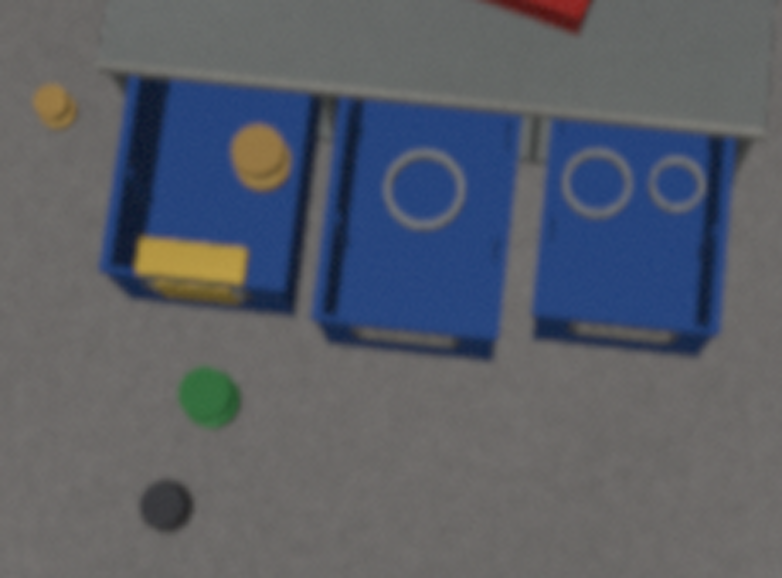

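```bash
cat >> h.py <<'E'
def crop(P): return np.array(P)/3.4+[190,170]
E
python3 - <<'E'
from h import *
from scipy.spatial.transform import Rotation as Ro
c=bot.get_calibration("top")
n={'tag':[(103,270),(295,288)],'b':[(315,320),(498,338)],'a':[(535,318),(718,333)]}
for k,v in n.items():
    q=ray(c,crop(v),.116);e=q[0]-q[1];print(k,q.round(4).tolist(),'mid',q.mean(0).round(4),'w',np.linalg.norm(e).round(4),'ang',np.degrees(np.arctan2(-e[0],e[1])).round(2))
q=ray(c,crop([(103,65),(765,133)]),.145);e=q[0]-q[1];print('rack',q,q.mean(0),np.linalg.norm(e),np.degrees(np.arctan2(-e[0],e[1])))
y=np.arctan2(-e[0],e[1]);ex=np.array([np.cos(y),np.sin(y)]);ey=np.array([-ex[1],ex[0]]);o=q.mean(0)[:2]
for k,v in n.items():
    m=ray(c,crop(v),.116).mean(0)[:2]-o;print(k,'rack x,y',m@ex,m@ey,'pulled',-(m@ex)-.03,'home face',(o-.03*ex+(m@ey)*ey))
# scene check: project measured points
s=bot.get_calibration("scene");im=cv2.imread("pics/scene0.png")
for v in n.values():
    for X in proj(s,ray(c,crop(v),.116)): cv2.circle(im,(int(X[0]),int(X[1])),2,(0,255,255),-1)
for X in proj(s,q): cv2.circle(im,(int(X[0]),int(X[1])),2,(0,0,255),-1)
cv2.imwrite("pics/chk0.png",cv2.resize(im[150:400,200:420],None,fx=2.4,fy=2.4))
E
```

```text
tag [[0.5334, 0.2596, 0.116], [0.5237, 0.1356, 0.116]] mid [0.5286 0.1976 0.116 ] w 0.1244 ang -4.46
b [[0.5032, 0.122, 0.116], [0.4936, 0.005, 0.116]] mid [0.4984 0.0635 0.116 ] w 0.1173 ang -4.71
a [[0.5068, -0.0184, 0.116], [0.4991, -0.135, 0.116]] mid [ 0.503  -0.0767  0.116 ] w 0.1168 ang -3.8
rack [[ 0.66202381  0.26185603  0.145     ]
 [ 0.62354872 -0.16277318  0.145     ]] [0.64278627 0.04954142 0.145     ] 0.42636874477177455 -5.177357150059683
tag rack x,y -0.12711471604605373 0.13711185719289473 pulled 0.09711471604605373 home face [0.6252815  0.18880105]
b rack x,y -0.14508473289184717 0.000875310030367258 pulled 0.11508473289184717 home face [0.61298765 0.05312033]
a rack x,y -0.12785496135189214 -0.13831497061924655 pulled 0.09785496135189214 home face [ 0.60042726 -0.08550207]
```

View pics/chk0.png

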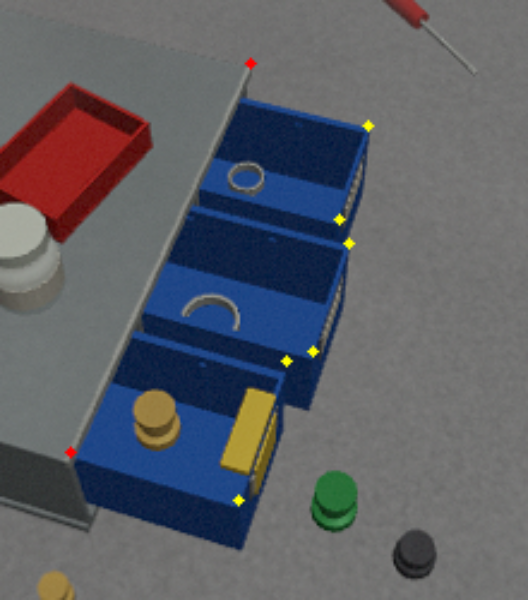

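```bash
python3 -m inch '[[0,0,0,0,0,-0.0182,1],[0,0,0,0,0,-0.0182,1],[0,0,0,0,0,-0.0182,1],[0,0,0,0,0,-0.0182,1],[-0.95,0.8,0,0,0,0,1],[-0.95,0.8,0,0,0,0,1],[-0.95,0.8,0,0,0,0,1],[-0.95,0.8,0,0,0,0,1]]'
```

```text
clock: 0.9
eef_pos: [0.2251, 0.3735, 0.2308]
tool_rot: [0.735, 0.678, -0.001, 0.0]
ft_force: [0.6, -0.1, 1.1]
grip_width: 0.0001
```

```bash
python3 -m inch '[[-0.95,0.8,0,0,0,0,1],[-0.95,0.8,0,0,0,0,1],[-0.95,0.8,0,0,0,0,1],[-0.95,0.8,0,0,0,0,1],[-0.95,0.8,0,0,0,0,1],[-0.95,0.8,0,0,0,0,1],[-0.95,0.8,0,0,0,0,1],[-0.95,0.8,0,0,0,0,1]]'; python3 -m inch '[[-0.95,0.8,0,0,0,0,1],[-0.95,0.8,0,0,0,0,1],[-0.95,0.8,0,0,0,0,1],[0,0,0,0,0,0,1],[0,0,0,0,0,0,1],[0,0,0,0,0,0,1],[0,0,0,0,0,0,1],[0,0,0,0,0,0,1]]'
```

```text
clock: 1.7
eef_pos: [0.369, 0.1711, 0.231]
tool_rot: [0.736, 0.678, -0.0, -0.0]
ft_force: [0.7, 0.8, 0.0]
grip_width: -0.0003
clock: 2.5
eef_pos: [0.4222, 0.0971, 0.2314]
tool_rot: [0.735, 0.678, 0.0, -0.0]
ft_force: [0.0, 0.5, 0.0]
grip_width: 0.0
```

```bash
python3 -m inch '[[-0.55,0.4,0,0,0,0,1],[-0.55,0.4,0,0,0,0,1],[0,0,0.92,0,0,0,1],[0,0,0.92,0,0,0,1],[0,0,0.92,0,0,0,1],[0,0,0.92,0,0,0,1],[0,0,0.92,0,0,0,1],[0,0,0.92,0,0,0,1]]'
python3 -m inch '[[0,0,0,0,0,0,1],[0,0,0,0,0,0,1],[0,0,0,0,0,0,1],[0,0,0,0,0,0,1],[0,0,0,0,0,0,1],[0,0,0,0,0,0,1],[0,0,0,0,0,0,1],[0,0,0,0,0,0,1]]'
python3 - <<'E'
from h import *
for n in("scene","top"):
    p,d=bot.camera(n);cv2.imwrite(f"pics/{n}1.png",p[140:400,180:440])
E
```

```text
clock: 3.3
eef_pos: [0.4402, 0.068, 0.0926]
tool_rot: [0.735, 0.678, 0.0, 0.0]
ft_force: [1.0, -0.1, -0.8]
grip_width: 0.0
clock: 4.1
eef_pos: [0.4404, 0.0673, 0.0934]
tool_rot: [0.736, 0.677, 0.0, 0.0]
ft_force: [0.4, 0.5, -1.1]
grip_width: 0.0001
```

View pics/scene1.png

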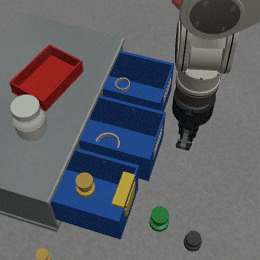

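View pics/top1.png

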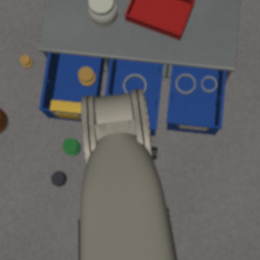

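The fingertips are in front of the middle bin, centred and clear of it. Next I'll push along tool y.

```bash
python3 -m inch '[[0,0.4,0,0,0,0,1],[0,0.4,0,0,0,0,1],[0,0.4,0,0,0,0,1],[0,0.4,0,0,0,0,1],[0,0.4,0,0,0,0,1],[0,0.3,0,0,0,0,1],[0,0.3,0,0,0,0,1],[0,0.3,0,0,0,0,1]]'
python3 -m inch '[[0,0.4,0,0,0,0,1],[0,0.4,0,0,0,0,1],[0,0.4,0,0,0,0,1],[0,0.4,0,0,0,0,1],[0,0.4,0,0,0,0,1],[0,0.4,0,0,0,0,1],[0,0.3,0,0,0,0,1],[0,0,0,0,0,0,1]]'
```

```text
clock: 5.0
eef_pos: [0.5125, 0.0612, 0.093]
tool_rot: [0.736, 0.677, -0.001, -0.0]
ft_force: [-3.7, -0.1, 1.2]
grip_width: -0.0001
clock: 5.8
eef_pos: [0.5822, 0.0563, 0.0935]
tool_rot: [0.736, 0.677, 0.002, 0.001]
ft_force: [0.1, 0.3, 0.4]
grip_width: 0.0
```

```bash
python3 -m inch '[[0,0.16,0,0,0,0,1],[0,0.16,0,0,0,0,1],[0,0.16,0,0,0,0,1],[0,0.1,0,0,0,0,1],[0,0,0,0,0,0,1],[0,0,0,0,0,0,1],[0,0,0,0,0,0,1],[0,0,0,0,0,0,1]]'
```

```text
clock: 6.6
eef_pos: [0.5947, 0.0545, 0.0934]
tool_rot: [0.736, 0.677, 0.0, 0.0]
ft_force: [-0.8, 0.3, 0.9]
grip_width: 0.0001
```

```bash
python3 -m inch '[[0,0.08,0,0,0,0,1],[0,0.08,0,0,0,0,1],[0,0.08,0,0,0,0,1],[0,0,0,0,0,0,1],[0,0,0,0,0,0,1],[0,0,0,0,0,0,1],[0,0,0,0,0,0,1],[0,0,0,0,0,0,1]]'
```

```text
clock: 7.4
eef_pos: [0.6005, 0.0542, 0.0932]
tool_rot: [0.736, 0.677, 0.0, 0.0]
ft_force: [-1.1, -0.7, 0.3]
grip_width: -0.0001
```

```bash
python3 -m inch '[[0,0.06,0,0,0,0,1],[0,0.06,0,0,0,0,1],[0,0.04,0,0,0,0,1],[0,0,0,0,0,0,1],[0,0,0,0,0,0,1],[0,0,0,0,0,0,1],[0,0,0,0,0,0,1],[0,0,0,0,0,0,1]]'
```

```text
clock: 8.2
eef_pos: [0.6043, 0.0539, 0.0932]
tool_rot: [0.736, 0.678, 0.0, 0.0]
ft_force: [-0.7, -0.6, 0.2]
grip_width: -0.0003
```

```bash
python3 -m inch '[[0,0.06,0,0,0,0,1],[0,0.06,0,0,0,0,1],[0,0,0,0,0,0,1],[0,0,0,0,0,0,1],[0,0,0,0,0,0,1],[0,0,0,0,0,0,1],[0,0,0,0,0,0,1],[0,0,0,0,0,0,1]]'
python3 - <<'E'
from h import *
p,d=bot.camera("scene");cv2.imwrite("pics/scene2.png",cv2.resize(p[150:400,200:420],None,fx=2.4,fy=2.4))
E
```

```text
clock: 9.0
eef_pos: [0.6058, 0.0537, 0.0932]
tool_rot: [0.735, 0.678, -0.001, -0.001]
ft_force: [-6.1, 1.2, 3.7]
grip_width: -0.0
```

View pics/scene2.png

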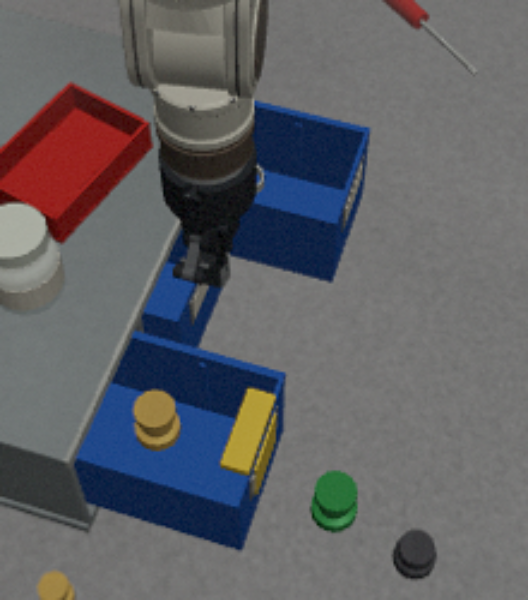

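The middle bin now shows only a short stub, with the tagged bin unchanged. The force is starting to rise, so I'll confirm the hard stop.

```bash
python3 -m inch '[[0,0.05,0,0,0,0,1],[0,0.05,0,0,0,0,1],[0,0,0,0,0,0,1],[0,0,0,0,0,0,1],[0,0,0,0,0,0,1],[0,0,0,0,0,0,1],[0,0,0,0,0,0,1],[0,0,0,0,0,0,1]]'
```

```text
clock: 9.85
eef_pos: [0.6057, 0.0537, 0.0932]
tool_rot: [0.735, 0.678, -0.003, -0.003]
ft_force: [-12.8, 1.4, 8.0]
grip_width: -0.0006
```

```bash
python3 -m inch '[[0,-0.5,0,0,0,0,1],[0,-0.9,0,0,0,0,1],[0,-0.9,0,0,0,0,1],[0,-0.9,0,0,0,0,1],[0,-0.9,0,0,0,0,1],[0,-0.9,0,0,0,0,1],[0,-0.9,0,0,0,0,1],[0,-0.7,0,0,0,0,1]]'
python3 -m inch '[[-0.8,0,0,0,0,0,1],[-0.8,0,0,0,0,0,1],[-0.8,0,0,0,0,0,1],[-0.8,0,0,0,0,0,1],[-0.8,0,0,0,0,0,1],[-0.8,0,0,0,0,0,1],[-0.8,0,0,0,0,0,1],[0,0,0,0,0,0,1]]'
python3 - <<'E'
from h import *
p,d=bot.camera("scene");cv2.imwrite("pics/scene3.png",cv2.resize(p[150:400,200:420],None,fx=2.4,fy=2.4))
E
```

```text
clock: 10.65
eef_pos: [0.4453, 0.0672, 0.0937]
tool_rot: [0.735, 0.678, 0.001, 0.001]
ft_force: [-0.0, 0.1, 0.7]
grip_width: 0.0
clock: 11.45
eef_pos: [0.4351, -0.0745, 0.0939]
tool_rot: [0.737, 0.676, 0.001, 0.001]
ft_force: [-0.9, -0.0, -0.4]
grip_width: -0.0003
```

View pics/scene3.png

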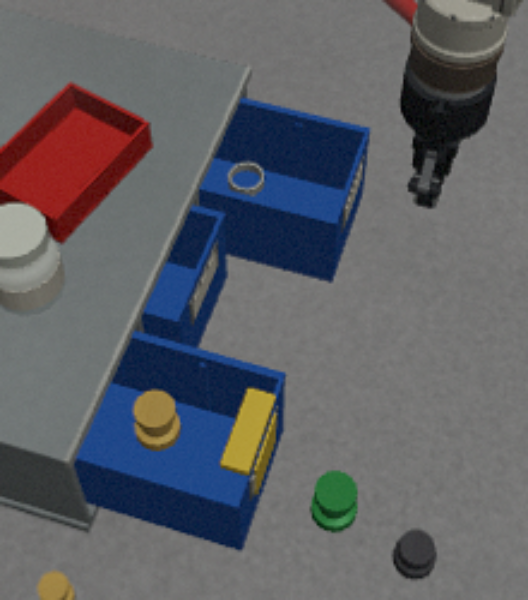

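The middle bin is home and the fingertips are centred in front of the right-hand bin. I'll push this one the same way. The expected stop is at TCP x ≈ 0.594.

```bash
python3 -m inch '[[0,0.4,0,0,0,0,1],[0,0.4,0,0,0,0,1],[0,0.4,0,0,0,0,1],[0,0.4,0,0,0,0,1],[0,0.3,0,0,0,0,1],[0,0.3,0,0,0,0,1],[0,0.3,0,0,0,0,1],[0,0.3,0,0,0,0,1]]'
python3 -m inch '[[0,0.4,0,0,0,0,1],[0,0.4,0,0,0,0,1],[0,0.4,0,0,0,0,1],[0,0.4,0,0,0,0,1],[0,0.4,0,0,0,0,1],[0,0.4,0,0,0,0,1],[0,0.3,0,0,0,0,1],[0,0.2,0,0,0,0,1]]'
python3 -m inch '[[0,0.1,0,0,0,0,1],[0,0.1,0,0,0,0,1],[0,0.1,0,0,0,0,1],[0,0,0,0,0,0,1],[0,0,0,0,0,0,1],[0,0,0,0,0,0,1],[0,0,0,0,0,0,1],[0,0,0,0,0,0,1]]'
```

```text
clock: 12.3
eef_pos: [0.503, -0.0782, 0.093]
tool_rot: [0.736, 0.677, -0.001, -0.001]
ft_force: [-3.6, 0.9, 1.9]
grip_width: -0.0001
clock: 13.1
eef_pos: [0.5767, -0.0846, 0.0931]
tool_rot: [0.736, 0.677, -0.0, 0.0]
ft_force: [-3.6, -1.4, 0.5]
grip_width: -0.0004
clock: 13.9
eef_pos: [0.5838, -0.0846, 0.0936]
tool_rot: [0.735, 0.678, 0.001, 0.0]
ft_force: [-0.9, 0.2, -0.1]
grip_width: -0.0003
```

```bash
python3 -m inch '[[0,0.08,0,0,0,0,1],[0,0.08,0,0,0,0,1],[0,0.08,0,0,0,0,1],[0,0.08,0,0,0,0,1],[0,0.06,0,0,0,0,1],[0,0,0,0,0,0,1],[0,0,0,0,0,0,1],[0,0,0,0,0,0,1]]'
```

```text
clock: 14.7
eef_pos: [0.5931, -0.0857, 0.0932]
tool_rot: [0.736, 0.677, 0.0, 0.0]
ft_force: [-0.8, -0.2, 0.8]
grip_width: 0.0002
```

```bash
python3 -m inch '[[0,0.06,0,0,0,0,1],[0,0.06,0,0,0,0,1],[0,0.06,0,0,0,0,1],[0,0,0,0,0,0,1],[0,0,0,0,0,0,1],[0,0,0,0,0,0,1],[0,0,0,0,0,0,1],[0,0,0,0,0,0,1]]'
```

```text
clock: 15.5
eef_pos: [0.5931, -0.0858, 0.0932]
tool_rot: [0.736, 0.677, -0.003, -0.003]
ft_force: [-12.7, 2.2, 8.5]
grip_width: 0.0003
```

The bin hit a hard stop where expected. I'll back off and raise the arm.

```bash
python3 -m inch '[[0,-0.5,0,0,0,0,1],[0,-0.9,0,0,0,0,1],[0,-0.9,0,0,0,0,1],[0,-0.9,0,0,0,0,1],[0,-0.9,0,0,0,0,1],[0,-0.9,-0.5,0,0,0,1],[0,-0.9,-0.9,0,0,0,1],[0,-0.9,-0.9,0,0,0,1]]'
python3 -m inch '[[-0.5,-0.9,-0.9,0,0,0,1],[-0.9,-0.9,-0.9,0,0,0,1],[-0.9,-0.5,-0.5,0,0,0,1],[-0.9,0,0,0,0,0,1],[-0.9,0,0,0,0,0,1],[-0.9,0,0,0,0,0,1],[-0.9,0,0,0,0,0,1],[-0.5,0,0,0,0,0,1]]'
python3 -m inch '[[0,0,0,0,0,0,1],[0,0,0,0,0,0,1],[0,0,0,0,0,0,1],[0,0,0,0,0,0,1],[0,0,0,0,0,0,1],[0,0,0,0,0,0,1],[0,0,0,0,0,0,1],[0,0,0,0,0,0,1]]'
python3 - <<'E'
from h import *
for n in("scene","top"):
    p,d=bot.camera(n);cv2.imwrite(f"pics/{n}4full.png",p);cv2.imwrite(f"pics/{n}4.png",cv2.resize(p[150:330,200:430],None,fx=2.6,fy=2.6,interpolation=cv2.INTER_CUBIC))
E
```

```text
clock: 16.3
eef_pos: [0.4274, -0.0724, 0.1513]
tool_rot: [0.736, 0.677, 0.0, 0.0]
ft_force: [-0.3, 0.0, 0.4]
grip_width: -0.0003
clock: 17.1
eef_pos: [0.3579, -0.2288, 0.2087]
tool_rot: [0.736, 0.677, 0.0, 0.001]
ft_force: [-0.6, 0.6, 0.4]
grip_width: -0.0002
clock: 17.9
eef_pos: [0.3575, -0.2267, 0.2083]
tool_rot: [0.735, 0.678, 0.0, 0.0]
ft_force: [0.2, -0.0, 0.3]
grip_width: -0.0004
```

View pics/scene4full.png

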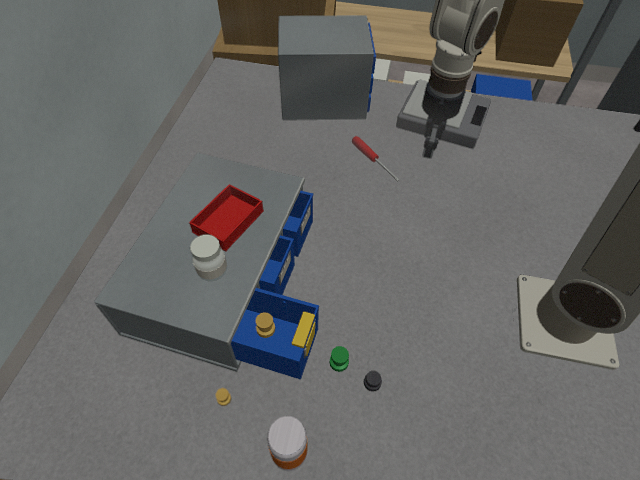

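View pics/top4full.png

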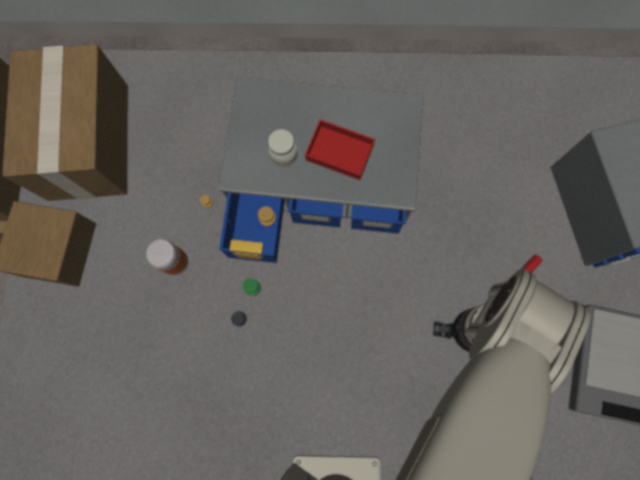

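Run:
```python
from h import *
for n in("scene","top"):
    a=cv2.imread(f"pics/{n}0.png");b=cv2.imread(f"pics/{n}4full.png")
    def m(im,lo,hi):
        k=cv2.inRange(cv2.cvtColor(im,cv2.COLOR_BGR2HSV),lo,hi);N,_,s,c=cv2.connectedComponentsWithStats(k);return [(c[i].round(1).tolist(),int(s[i,4])) for i in range(1,N) if s[i,4]>40]
    for nm,lo,hi in(('yellow',(15,120,90),(32,255,255)),('red',(0,150,60),(5,255,255))):
        print(n,nm,m(a,lo,hi),'->',m(b,lo,hi))
```

```text
scene yellow [([265.0, 323.8], 320), ([302.8, 329.2], 446), ([310.2, 338.0], 109), ([222.8, 396.4], 186)] -> [([264.9, 323.8], 317), ([302.9, 329.2], 443), ([310.2, 338.2], 111), ([222.8, 396.4], 185)]
scene red [([366.1, 148.0], 138), ([226.9, 215.9], 2342)] -> [([366.2, 148.2], 140), ([227.0, 215.8], 2354)]
top yellow [([205.8, 201.0], 89), ([266.4, 216.1], 190), ([245.8, 248.3], 416)] -> [([205.8, 201.0], 89), ([266.4, 216.1], 190), ([245.8, 248.3], 414)]
top red [([339.4, 149.0], 2415), ([525.4, 271.4], 342)] -> [([339.5, 149.0], 2407), ([532.6, 263.4], 153)]
```

Both untagged bins show the same short stubs, at (316,213) and (378,218) in the top view. The tag, tray, fitting and screwdriver pixels are unchanged; in the top view the arm partly hides the screwdriver. One numeric check of the bin fronts, then I'll hand in.

Run:
```python
from h import *
c=bot.get_calibration("top");p,d=bot.camera("top")
vv,uu=np.mgrid[190:300,200:430];px=np.c_[uu.ravel(),vv.ravel()];P=dpt(c,d,px)
col=p[px[:,1],px[:,0]].astype(int);rim=(col[:,0]>col[:,2]+40)&(abs(P[:,2]-.116)<.006)
y=np.radians(-4.7);ex=np.array([np.cos(y),np.sin(y)]);ey=np.array([-ex[1],ex[0]])
Q=(P[:,:2]-[.6428,.0495]);X=Q@ex;Y=Q@ey
for n,yc in(('tag',.137),('b',0),('a',-.14)):
    s=rim&(abs(Y-yc)<.05);x=X[s];print(n,s.sum(),'front x',np.percentile(x,[1,5,20]).round(4))
print(bot.get_obs()['ft_force'].round(1),bot.job_done())
```

```text
tag 98 front x [-0.1283 -0.1278 -0.1249]
b 93 front x [-0.0287 -0.0281 -0.027 ]
a 92 front x [-0.0296 -0.0294 -0.0283]
the job is handed in; nothing more can be done
[-0.2 -0.3 -0.3] None
```

I pushed both untagged bins home with the closed fingertips: the middle one (bin b) and the right-hand one (bin a). The tagged bin on the left was not touched. The job was handed in at about 18 s, and no verdict is reported.

- **Bins home:** each bin met its hard stop, and the wrist force rose to about 13 N along the push with no further travel. By depth, the front panels stand 28–30 mm ahead of the rack edge; home is 30 mm.
- **Tagged bin:** its front is still 128 mm ahead of the rack edge, against 127 mm at the start. The tag and fitting pixels are unchanged to within 0.2 px.
- **Bystanders:** the measured tray and screwdriver positions are unchanged in the scene view. The jar, can and coupling look unmoved, but I checked them only by eye.
- **Checks that disagreed:** in the top view the screwdriver's red patch shifted, because the arm covered part of it.
- **Not checked:** I could not see the clamps after the pushes because the rack covers them. The bins moved slowly and smoothly.

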